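# Swing the bench magnifier over the murex and lock it

## Task

With a finger, push the magnifier's arm round until the lens is centred above the spiky murex shell, then push the black clamp lever on top of the post clockwise (seen from above) as far as it goes, leaving the lens above the shell. Only push: do not pinch the magnifier arm or the lever between the fingers, and leave the murex, the two limpets, the mortar and the dropper bottle where they stand.

Things in the scene. Friction and masses are not known exactly. Their poses are not given: they have to be found in the camera images.
- magnifier: the magnifier's fixed foot and post, bolted down: dark steel disc foot 120 mm across and 22 mm high with an 18 mm thick upright post, top at 236 mm. Origin: post axis at the bench surface, z up. The foot's x axis points roughly away from the robot (up to 0.2 rad of yaw)
- swing (a joint): swing of the arm about the post, rad, -1.7 to 1.7. At 0 the arm points along the foot's -x axis (to the robot); grows counter-clockwise seen from above (lens to the robot's right). Starts between 1.1 and 1.35, so it must be pushed clockwise. Friction (0.22 N m, about 2 N at mid-arm, light damping) holds it where it is left; the clamp lever does not change this
- swing_pivot (a point): point on the post axis at the arm's mid-height, 180 mm above the bench. Its -x axis points along the arm to the lens. Around it is a grey hub 54 mm across and 30 mm high (top at 195 mm)
- rod_mid (a point): middle of one of the arm's two parallel level steel rods, each 10 mm thick, 180 mm above the bench, open from 27 to 136 mm from the post axis; axes as swing_pivot. This rod is at y = -20 mm in the axes of swing_pivot, the other at +20 mm (50 mm over their outsides). Pushing this one's outside (-y side) turns the arm clockwise seen from above
- lens_center (a point): centre of the lens, 180 mm above the bench and 200 mm from the post axis: a clear glass disc in a round grey frame 100 mm across and 14 mm thick; the disc is solid to the touch. A grey crossbar joins the frame and the two rods of the arm at 136 to 156 mm from the post axis
- lever (a joint): turn of the clamp lever, rad: 0 to 1.35, grows clockwise seen from above; 1.35 is its stop (locked). Starts between 0 and 0.2. Stays where it is left (friction 0.07 N m, about 1.2 N at 60 mm from the axis). At 0 it points 1.22 rad (70 deg) counter-clockwise from the foot's +x axis (to the robot's left), at the stop close to the foot's +x axis
- lever_tip (a point): middle of the free end of the black clamp lever: a level straight bar 14 mm wide and 14 mm high (221 to 235 mm above the bench), reaching from the post axis to this point 80 mm away, with a round boss 32 mm across on the axis. The point's x axis points outward along the lever; push on its counter-clockwise (+y) side
- murex: the murex shell, loose, lying on the bench: tan, spindle-shaped, 112 mm long along its x axis, with long spines, about 95 mm across the spines and 76 mm high. Origin on the bench under the middle of its length
- murex_center (a point): middle of the murex, 25 mm above its underside; the point over which the lens belongs. At the start it lies 190 to 210 mm from the post axis, on the path of the lens
- limpet_a: white limpet shell, low cone 48 mm across and 20 mm high, loose. Origin: centre of underside
- limpet_b: second limpet shell, like limpet_a
- mortar: white porcelain mortar, 90 mm across the rim and 52 mm high, empty, loose. Origin: centre of underside
- dropper: amber glass dropper bottle with black rubber bulb, 38 mm across and 110 mm high, loose. Origin: centre of underside
There are look-alikes about, which are no part of the job. There is more than one size of the murex; the one meant has the size given above.

How it is judged:
On the way, in this order (a step that is already met when the one before it is completed fails the run):
1. the lens stands still within 20 mm of centred above the murex, the lever still unlocked (horizontal distance between lens_center and murex_center below 0.02 m and value of joint lever below 0.5 rad and velocity of joint swing between -0.05 and 0.05 rad/s), for 0.3 s.
2. the clamp lever is pushed to its stop (value of joint lever above 1.22 rad and horizontal distance between lens_center and murex_center below 0.02 m), for 0.2 s.
At the end, for the whole second after the job is handed in: The lens is at rest with its centre within 20 mm (horizontally) of the murex's middle, the clamp lever is within 0.13 rad of its stop, the murex is within 12 mm and the other loose things within 15 mm of where they stood (all of step 2 and velocity of joint swing between -0.05 and 0.05 rad/s and distance of murex from where it was at the start of the episode below 0.012 m and distance of each of limpet_a, limpet_b, mortar, dropper from where it was at the start of the episode below 0.015 m); the robot touches nothing.
It fails at once if the magnifier arm is pinched: fingers press both its rods at once (contact force between the fingers and swing_c3 above 2 N and contact force between the fingers and swing_c4 above 2 N).
It fails at once if the lever is pinched: fingers press both its sides at once (contact force between the fingers and lever_c1 above 2 N and contact force between the fingers and lever_c2 above 2 N).
It fails at once if the murex is moved, lifted or tipped (12 mm, 0.25 rad) (distance of murex from where it was at the start of the episode above 0.012 m or angle between murex's own z axis and vertical above 0.25 rad).
It fails at once if a limpet, the mortar or the dropper bottle is moved, lifted or tipped (15 mm, 0.25 rad) ((distance of limpet_a from where it was at the start of the episode above 0.015 m or angle between limpet_a's own z axis and vertical above 0.25 rad) or (distance of limpet_b from where it was at the start of the episode above 0.015 m or angle between limpet_b's own z axis and vertical above 0.25 rad) or (distance of mortar from where it was at the start of the episode above 0.015 m or angle between mortar's own z axis and vertical above 0.25 rad) or (distance of dropper from where it was at the start of the episode above 0.015 m or angle between dropper's own z axis and vertical above 0.25 rad)).
It also fails if it takes over 64 s, if anything falls off the work surface, if the arm or the gripper's body presses on something with over 40 N, if the wrist force passes 120 N, or if a joint passes its speed limit or range.

## Robot

A 7-joint arm with a two-finger parallel gripper is mounted at the origin on the work surface. World frame = base frame: x ahead of the robot, y to its left, z up, the work surface at z = 0. Lengths are in m, angles in rad, forces in N, time in s.
With the tool pointing down it reaches from about 0.35 to 0.9 m from the base axis. Payload 8.1 kg.
Tool frame: the origin (TCP) lies midway between the tips of the shut fingers; the grasp point (between the pads) lies 19 mm behind it (arm.hold_point_z is the distance from the TCP to the grasp point, in m); z points along the fingers, y is the direction in which the jaws open and shut (so a half turn about z gives the same grasp; the last joint's range is limited). The gripper opens to 92 mm and grips with 3 to 60 N. Pads are 19 mm wide; open, the fingers measure 130 mm over their backs; the gripper's body (75 mm by 190 mm) begins 47 mm behind the grasp point.
Start: joints at [-1.221, 0.434, 0.025, 1.573, -0.012, 1.134, -0.075], TCP at [0.273, 0.562, 0.227] pointing down, gripper open.
Joint ranges: [-2.62, 2.62], [-0.44, 2.09], [-1.27, 1.32], [0.08, 2.57], [-1.32, 4.46], [0.12, 2], [-2.74, 2.74]. Speed limits (rad/s): [2.22, 2.22, 3.01, 3.01, 3.14, 3.14, 3.14].

## Interface

Orientations are given as a rotation vector (axis times angle).
In Python, from cell import arm gives the robot as it stands.
- The arm moves only by the shell command python3 -m pendant 'ROWS' [FORCE]. ROWS is JSON, a list of rows, each a list of 3 entries, a list of its own where there are three numbers: the shift along the tool's x, y, z in m, then the turn, a rotation vector about the tool's x, y, z in degrees, then the finger opening in m, from 0 to 0.0918. A call has 1 to 10 rows; each row shifts and turns the commanded pose from where the row before left it, along the tool's axes as they then stand; what a row does not reach is not made up. A row lasts 1/8 s, in which the tool goes at most 62.5 mm and 10.7 degrees, less where a joint would pass 70% of its speed; a pose out of reach is approached as far as the arm can. A call with a gripper value outside its range is refused whole. The fingers move at their own pace and stop on an object; FORCE is the grip in N (left out, the last holds). Time passes only in rows, so rows that do not move let the fingers close. It gives the time, the measured TCP pose, the force and the opening at its end, in the units of the state.
- arm.observe(): the state, without advancing time (a new reading comes with each control period).
- arm.get_image(name): name is "scene" or "top" or "wrist"; returns (picture, depth): 420x560x3 uint8, red, green, blue; 420x560 float32, m along the optical axis (not along the pixel's ray), 0 where there is no reading.
- arm.camera_params(name): a dict with "fovy" (degrees; the focal length in pixels is half the picture's height over the tangent of half this angle, whatever the lens; pixels are square), "cx", "cy" (the principal point, pixels), "k1" (the pictures are not rectified: a ray, as slopes to the right and down, at radius r is drawn at 1 + k1 r^2 times it, then the intrinsics apply), "rvec" (rotation vector, rad) and "tvec" (3), from world to camera coordinates, as OpenCV has them; the wrist camera has in their place "mount" (4x4, takes a point from camera to tool coordinates, whose origin is the TCP and whose axes are the flange's). Camera axes: x right, y down, z forward; pixel columns grow to the right and rows downward; lengths in m; the calibration is good to about 2 mm. A picture is of the moment at which its call begins: read the wrist's pose just before it. camera_params takes no time and is no camera call.
- arm.sign_off(): hands the job in, once; it reports no verdict.
Trained networks look in the newest picture that a camera, given by its name, has taken for a name from the list of things; names that differ only in an ending like _2 or _b are one class to them, and where a whole thing is asked for, a point or a joint stands for the part that bears it (a point fixed in the world has none). Each returns a list of dicts, best first, with "conf" (0 to 1); they miss things now and then, are a little off and sometimes report something else, mostly with a low value. They report only what shows in the picture. A call takes as long as a camera call. They do not tell look-alikes from the thing itself.
- arm.look_for(camera, label): "rect" ([centre column, centre row, width, height] in pixels, round what is visible of it).
- arm.masks_of(camera, label): "pixels" (420x560 bool, what is visible of it) and "rect" ([centre column, centre row, width, height] in pixels, round what is visible of it).
The state is a dict: "clock": time; "joints": joint angles; "dq": joint speeds; "joint_efforts": joint torques, N m; "position": TCP position; "ee_rot": TCP orientation; "force": force on the tool from outside, world axes, zero at the start; "ft_torque": the same for the moment, N m; "width": opening from 0.0 (shut) to 1.0 (fully open).
Only numpy, scipy, OpenCV 4.12 (cv2) and the standard library are available. Lean on these libraries where they do the work, as an engineer would, in place of code of your own. Each camera call takes 0.05 s, during which the arm holds its last target.

## Working session

There is one attempt and no reset: what is moved stays moved. The work goes in short steps, Python scripts to look and compute and a shell command to move; the robot and the scene stay as the last step left them, time stands still between calls to the robot, and variables do not carry over. Pictures are saved under pics/ and viewed, and the job is handed in when it is done.

```bash
mkdir -p pics; ls; cat > h.py <<'E'
import numpy as np, cv2
from cell import arm
from scipy.spatial.transform import Rotation as R
def grab(n):
    s=arm.observe(); im,d=arm.get_image(n); return s,im,d
def cam(n,s=None):
    p=arm.camera_params(n); f=210/np.tan(np.radians(p['fovy'])/2)
    if 'mount' in p:
        T=np.eye(4);T[:3,:3]=R.from_rotvec(s['ee_rot']).as_matrix();T[:3,3]=s['position'];W=T@np.array(p['mount'])
    else:
        r=R.from_rotvec(np.ravel(p['rvec'])).as_matrix();W=np.eye(4);W[:3,:3]=r.T;W[:3,3]=-r.T@np.ravel(p['tvec'])
    return p,f,W
def rays(n,uv,s=None):
    p,f,W=cam(n,s); uv=np.atleast_2d(uv).astype(float)
    K=np.array([[f,0,p['cx']],[0,f,p['cy']],[0,0,1]])
    x=(uv-[p['cx'],p['cy']])/f; y=x.copy()
    for _ in range(20): y=x/(1+p['k1']*(y**2).sum(1,keepdims=True))
    return np.c_[y,np.ones(len(y))],W
def pts(n,uv,d,s=None):
    r,W=rays(n,uv,s); uv=np.atleast_2d(uv).astype(int); z=d[uv[:,1],uv[:,0]]
    return (r*z[:,None])@W[:3,:3].T+W[:3,3]
def onz(n,uv,h,s=None):
    r,W=rays(n,uv,s); w=r@W[:3,:3].T; t=(h-W[2,3])/w[:,2]; return W[:3,3]+w*t[:,None]
def proj(n,P,s=None):
    p,f,W=cam(n,s); c=(np.atleast_2d(P)-W[:3,3])@W[:3,:3]; y=c[:,:2]/c[:,2:]
    y=y*(1+p['k1']*(y**2).sum(1,keepdims=True)); return y*f+[p['cx'],p['cy']]
def save(n,im): cv2.imwrite('pics/'+n,cv2.cvtColor(im,cv2.COLOR_RGB2BGR))
E
python3 - <<'E'
from h import *
print(arm.observe())
for n in ['scene','top']:
    s,im,d=grab(n); save(n+'0.png',im); np.savez('/tmp/'+n,im=im,d=d)
    p,f,W=cam(n); print(n,f,W.round(3).tolist(),p['k1'])
    for l in ['murex','magnifier','lever','limpet_a','mortar','dropper','swing']:
        for m in arm.masks_of(n,l):
            v,u=np.nonzero(m['pixels']); P=pts(n,np.c_[u,v],d); P=P[d[v,u]>0]
            print(l,round(m['conf'],2),np.round(m['rect']),np.median(P,0).round(3),P.min(0).round(3),P.max(0).round(3))
E
```

```text
pics
{'clock': 0.0, 'joints': array([-1.2205855 ,  0.43521799,  0.02499809,  1.57409986, -0.01159221,
        1.1339791 , -0.07509744]), 'dq': array([ 1.19279970e-04,  1.53883722e-04, -1.56850098e-03,  7.32659871e-04,
        7.20852359e-04, -1.50731063e-04,  5.03739203e-05]), 'joint_efforts': array([-6.67128552e-05, -6.67845440e+01,  9.84774716e-01, -3.14468157e+01,
       -6.08104491e-02,  4.28172550e-02,  1.59838828e-04]), 'position': array([0.27327969, 0.56152548, 0.22594729]), 'ee_rot': array([-7.05301817e-01, -3.06119828e+00,  2.43048091e-03]), 'force': array([-0.0773487 , -0.76614497, -0.32759207]), 'ft_torque': array([ 0.0286196 , -0.04173515,  0.00344868]), 'width': 1.0022295175642855}
scene 423.4248060463022 [[-0.59, 0.544, -0.597, 1.172], [0.807, 0.382, -0.449, 0.495], [-0.016, -0.747, -0.665, 0.898], [0.0, 0.0, 0.0, 1.0]] 0.011983749283399353
murex 0.8 [350. 227.  20.  14.] [0.342 0.115 0.028] [ 0.283  0.084 -0.   ] [0.365 0.135 0.051]
murex 0.58 [298. 227.  29.  24.] [0.434 0.001 0.036] [ 0.353 -0.064 -0.   ] [0.474 0.052 0.078]
murex 0.44 [278. 200.  16.  10.] [ 0.355 -
[... 1222 characters left out ...]
0.7 [272. 122.  46.  34.] [ 0.64  -0.022  0.236] [ 0.611 -0.055 -0.001] [0.776 0.03  0.242]
lever 0.52 [423. 272.  30.  14.] [ 0.368 -0.351  0.055] [ 0.347 -0.403 -0.   ] [ 0.387 -0.341  0.111]
limpet_a 0.66 [322. 231.  16.  15.] [ 0.455 -0.138  0.012] [ 0.434 -0.162 -0.001] [ 0.477 -0.117  0.024]
limpet_a 0.57 [156. 228.  20.  24.] [0.459 0.265 0.011] [ 0.437  0.245 -0.002] [0.483 0.291 0.023]
mortar 0.63 [220. 209.  40.  32.] [0.501 0.111 0.024] [ 0.453  0.063 -0.001] [0.54  0.161 0.057]
dropper 0.62 [423. 272.  28.  15.] [ 0.368 -0.351  0.056] [ 0.349 -0.403  0.001] [ 0.387 -0.341  0.111]
swing 0.81 [337. 172. 128.  92.] [ 0.541 -0.187  0.184] [ 0.47  -0.261 -0.002] [ 0.698 -0.015  0.224]
```

```bash
python3 - <<'E'
import cv2
a=cv2.imread('pics/top0.png'); cv2.imwrite('pics/top0c.png',cv2.resize(a[90:300,140:440],None,fx=2.6,fy=2.6,interpolation=cv2.INTER_CUBIC))
E
```

```text
(no output)
```

View pics/scene0.png

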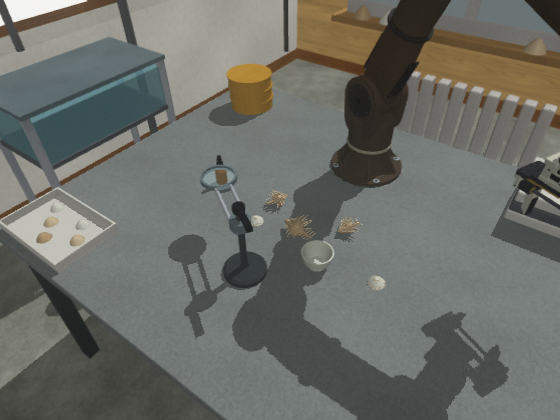

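View pics/top0c.png

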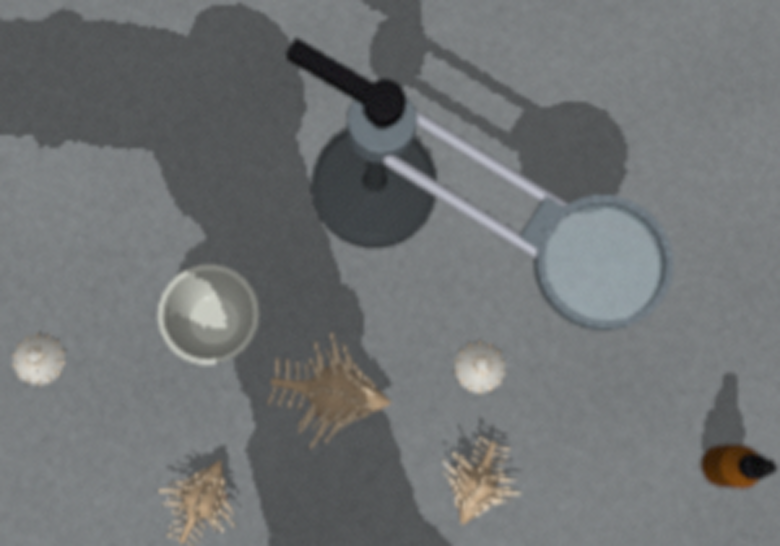

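```bash
python3 - <<'E'
from h import *
z=np.load('/tmp/top.npz');im,d=z['im'],z['d']
V,U=np.mgrid[80:300,140:440]; uv=np.c_[U.ravel(),V.ravel()]
P=pts('top',uv,d); ok=d[uv[:,1],uv[:,0]]>0
def sel(c,r,lo,hi):
    m=ok&(np.hypot(P[:,0]-c[0],P[:,1]-c[1])<r)&(P[:,2]>lo)&(P[:,2]<hi); return P[m]
def circ(q):
    A=np.c_[2*q[:,:2],np.ones(len(q))];s=np.linalg.lstsq(A,(q[:,:2]**2).sum(1),rcond=None)[0];return s[:2],np.sqrt(s[2]+(s[:2]**2).sum())
f=sel((.63,-.03),.09,.015,.03); print('foot',len(f),f.mean(0),f.min(0),f.max(0))
c,r=cv2.minEnclosingCircle(f[:,:2].astype(np.float32));print(c,r)
l=sel((.64,-.02),.12,.225,.25); print('lever',len(l),l.min(0),l.max(0))
# lever boss & bar
c,b,a=cv2.minAreaRect(l[:,:2].astype(np.float32));print(c,b,a)
print(l[np.argsort(l[:,1])][::8].round(3).tolist())
q=sel((.5,-.22),.3,.165,.20); print('lens',len(q),q.min(0),q.max(0))
m=sel((.43,-.005),.08,.006,.09); print('murex',len(m),m.min(0),m.max(0),cv2.minAreaRect(m[:,:2].astype(np.float32)))
c,ev=np.linalg.eigh(np.cov(m[:,:2].T)); print(m.mean(0),ev)
m2=m[m[:,2]>.02];ax=ev[:,1];t=(m[:,:2]-m[:,:2].mean(0))@ax;print('along',t.min(),t.max(),m[:,:2].mean(0)+ax*(t.min()+t.max())/2)
for n,cc in [('A',(.34,.11)),('B',(.352,-.134)),('lim',(.455,-.138)),('lim',(.459,.265)),('mort',(.5,.11)),('drop',(.368,-.37))]:
    k=sel(cc,.07,.005,.13);print(n,k.min(0).round(3),k.max(0).round(3),k.mean(0).round(3))
a=cv2.cvtColor(im,cv2.COLOR_RGB2BGR)
cv2.imwrite('pics/murexcrop.png',cv2.resize(a[205:310,190:350],None,fx=5,fy=5,interpolation=cv2.INTER_CUBIC))
# lens ring
cv2.imwrite('pics/lenscrop.png',cv2.resize(a[100:230,230:410],None,fx=4.4,fy=4.4,interpolation=cv2.INTER_CUBIC))
E
```

```text
foot 1213 [ 0.61657524 -0.03700406  0.02024954] [ 0.57026795 -0.09674232  0.01502574] [0.67596395 0.0161171  0.02979989]
(0.6271994113922119, -0.04107794538140297) 0.05910055339336395
lever 550 [ 0.61144145 -0.05580988  0.22505454] [0.67403308 0.02999215 0.24222402]
(0.6408877968788147, -0.011730607599020004) (0.09552742540836334, 0.030665291473269463) 64.77005004882812
[[0.623, -0.056, 0.234], [0.619, -0.054, 0.233], [0.624, -0.053, 0.241], [0.633, -0.052, 0.238], [0.615, -0.051, 0.228], [0.636, -0.05, 0.239], [0.614, -0.048, 0.231], [0.622, -0.048, 0.24], [0.614, -0.047, 0.225], [0.617, -0.046, 0.24], [0.64, -0.046, 0.24], [0.629, -0.044, 0.238], [0.634, -0.044, 0.24], [0.619, -0.042, 0.239], [0.642, -0.042, 0.24], [0.615, -0.041, 0.238], [0.63, -0.04, 0.24], [0.613, -0.039, 0.234], [0.631, -0.039, 0.238], [0.641, -0.038, 0.241], [0.619, -0.037, 0.24], [0.632, -0.037, 0.24], [0.625, -0.035, 0.239], [0.634, -0.035, 0.24], [0.617, -0.033, 0.24], [0.632, -0.033, 0.241], [0.625, -0.031, 0.239], [0.636, -0.031, 0.239], [0.621, -0.029, 0.239], [0.634, -0.029, 0.239], [0.625, -0.027, 0.23
[... 1038 characters left out ...]
6288431 0.08046312] ((0.42759233713150024, 0.0138154998421669), (0.09012538194656372, 0.1090400367975235), 33.906185150146484)
[ 0.42959711 -0.00374747  0.03974956] [[-0.98827896  0.15265873]
 [ 0.15265873  0.98827896]]
along -0.05265972332453623 0.061769479432437435 [0.43029246 0.00075402]
A [0.294 0.058 0.005] [0.397 0.179 0.055] [0.334 0.111 0.028]
B [ 0.296 -0.185  0.005] [ 0.412 -0.071  0.059] [ 0.351 -0.134  0.028]
lim [ 0.386 -0.198  0.005] [ 0.512 -0.076  0.026] [ 0.454 -0.139  0.012]
lim [0.396 0.228 0.005] [0.516 0.297 0.023] [0.46  0.266 0.012]
mort [0.453 0.056 0.005] [0.558 0.164 0.057] [0.5   0.109 0.029]
drop [ 0.311 -0.414  0.005] [ 0.437 -0.304  0.111] [ 0.37  -0.352  0.056]
```

View pics/murexcrop.png

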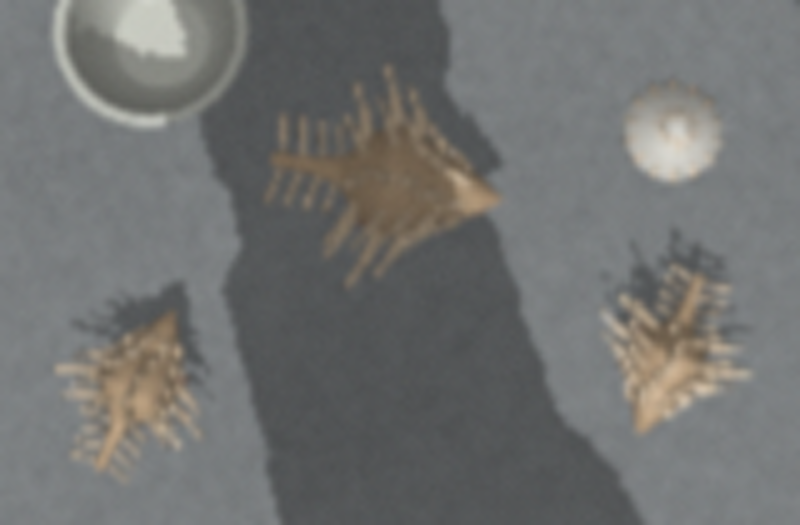

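View pics/lenscrop.png

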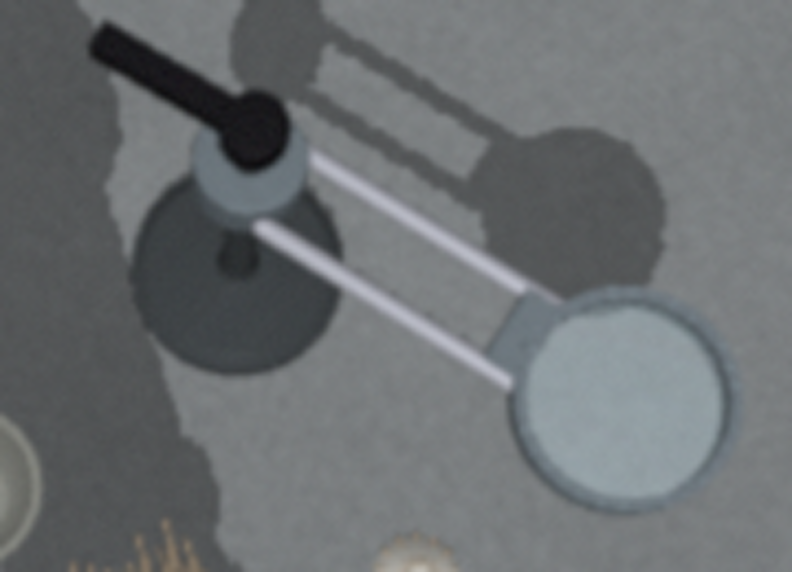

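```bash
python3 - <<'E'
from h import *
e=onz('top',[[244,237],[290.4,245.4]],.03);print('murex ends',e.round(4),e.mean(0),np.linalg.norm(e[0]-e[1]))
M=e.mean(0)
b=onz('top',[[287.7,129.5]],.237)[0]
z=np.load('/tmp/top.npz');d=z['d']
V,U=np.mgrid[80:300,140:440]; uv=np.c_[U.ravel(),V.ravel()];P=pts('top',uv,d)
bm=P[(P[:,2]>.2385)&(P[:,2]<.25)&(np.hypot(P[:,0]-.628,P[:,1]+.038)<.03)]
foot=P[(P[:,2]>.016)&(P[:,2]<.027)&(np.hypot(P[:,0]-.627,P[:,1]+.04)<.075)]
print('boss',b,bm.mean(0),len(bm),cv2.minEnclosingCircle(foot[:,:2].astype(np.float32)))
l=onz('top',[[372.5,190.5]],.187)[0];print('lens',l)
tip=onz('top',[[140+295/2.6,90+47/2.6]],.235)[0];print('tip',tip)
L=P[(P[:,2]>.176)&(P[:,2]<.195)&(np.hypot(P[:,0]-l[0],P[:,1]-l[1])<.056)]
print('lens pts',cv2.minEnclosingCircle(L[:,:2].astype(np.float32)),L.mean(0))
for pv in [b[:2],np.array([.627,-.0405])]:
    for n,q in [('lens',l),('murex',M),('tip',tip)]:
        v=q[:2]-pv;print(n,np.hypot(*v),np.degrees(np.arctan2(v[1],v[0])))
print(R.from_rotvec(arm.observe()['ee_rot']).as_matrix().round(3))
E
```

```text
murex ends [[ 0.4371  0.0501  0.03  ]
 [ 0.4188 -0.0586  0.03  ]] [ 0.42792389 -0.00422768  0.03      ] 0.11020601602359213
boss [ 0.62452289 -0.04190984  0.237     ] [ 0.62799319 -0.04125805  0.23957839] 144 ((0.6269349455833435, -0.04123573377728462), 0.05881927162408829)
lens [ 0.52001855 -0.21103145  0.187     ]
tip [0.66667761 0.02306878 0.235     ]
lens pts ((0.5224348306655884, -0.20917439460754395), 0.053689002990722656) [ 0.52125981 -0.20950656  0.18427362]
lens 0.1988046159936209 -121.71292157341306
murex 0.20017770020765036 169.14970289875086
tip 0.07745476749301908 57.02660798421445
lens 0.2013107161503962 -122.10175293866722
murex 0.20235360082487433 169.6737956309589
tip 0.07493532153648055 58.0289049036742
[[-0.899  0.438  0.   ]
 [ 0.438  0.899  0.   ]
 [ 0.     0.    -1.   ]]
```

```bash
python3 -m pendant '[[[0,0,-0.03],[0,0,9],0],[[0,0,-0.03],[0,0,9.6],0],[[0,0,-0.03],[0,0,9.6],0],[[0,0,0],[0,0,9.6],0],[[0,0,0],[0,0,9.7],0],[[0,0,0],[0,0,9.7],0],[[0,0,0],[0,0,9.7],0],[[0,0,0],[0,0,9.7],0],[[0,0,0],[0,0,9.7],0],[[0,0,0],[0,0,9.5],0]]' 10
python3 -m pendant '[[[-0.022,0.0344,0],[0,0,0],0],[[-0.022,0.0344,0],[0,0,0],0],[[-0.022,0.0344,0],[0,0,0],0],[[-0.022,0.0344,0],[0,0,0],0],[[-0.022,0.0344,0],[0,0,0],0],[[-0.022,0.0344,0],[0,0,0],0],[[-0.022,0.0344,0],[0,0,0],0],[[-0.022,0.0344,0],[0,0,0],0],[[-0.022,0.0344,0],[0,0,0],0],[[-0.022,0.0344,0],[0,0,0],0]]'
```

```text
clock: 2.05
position: [0.2734, 0.562, 0.3167]
ee_rot: [-2.748, -1.522, 0.0]
force: [-0.2, -0.3, 0.1]
width: 0.011
clock: 3.3
position: [0.4507, 0.1927, 0.317]
ee_rot: [-2.744, -1.529, -0.001]
force: [0.6, 0.4, -0.0]
width: 0.006
```

```bash
python3 -m pendant '[[[-0.022,0.0344,0],[0,0,0],0],[[-0.022,0.0344,0],[0,0,0],0],[[-0.022,0.0344,0],[0,0,0],0],[[-0.022,0.0344,0],[0,0,0],0],[[-0.022,0.0344,0],[0,0,0],0],[[-0.022,0.0344,0],[0,0,0],0],[[-0.022,0.0344,0],[0,0,0],0],[[-0.022,0.0344,0],[0,0,0],0],[[-0.022,0.0344,0],[0,0,0],0],[[-0.022,0.0344,0],[0,0,0],0]]'
python3 -m pendant '[[[0,0,0],[0,0,0],0]]'
python3 - <<'E'
from h import *
s,im,d=grab('wrist');save('w1.png',im)
Rm=R.from_rotvec(s['ee_rot']).as_matrix();print(Rm.round(3),s['position'],s['joints'].round(2))
C=np.array([.626,-.0412]);u=np.array([np.cos(np.radians(238.2)),np.sin(np.radians(238.2))]);t=np.array([-u[1],u[0]])
v=s['position'][:2]-C;print(v@u,v@t)
s,im,d=grab('top');save('top1.png',im)
E
```

```text
clock: 4.55
position: [0.6276, -0.1751, 0.3167]
ee_rot: [-2.744, -1.53, -0.001]
force: [0.0, 0.1, 0.4]
width: 0.005
clock: 4.68
position: [0.6269, -0.178, 0.3163]
ee_rot: [2.746, 1.522, -0.002]
force: [0.2, 0.2, -0.1]
width: 0.0
[[ 0.53   0.848 -0.001]
 [ 0.848 -0.53  -0.002]
 [-0.002  0.001 -1.   ]] [ 0.62687727 -0.1779867   0.31633032] [-0.26  0.49  0.73  1.4  -0.32  1.37 -0.08]
0.11579173731866413 0.07282613144695778
```

View pics/w1.png

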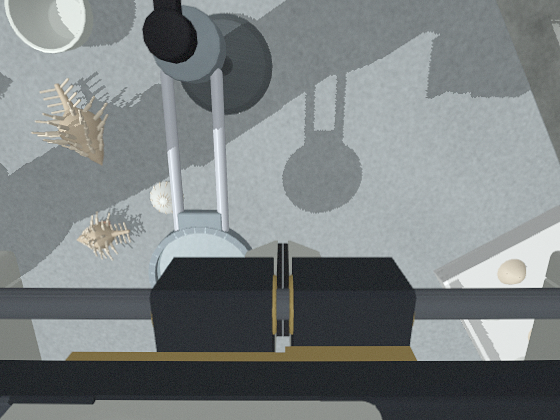

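View pics/top1.png

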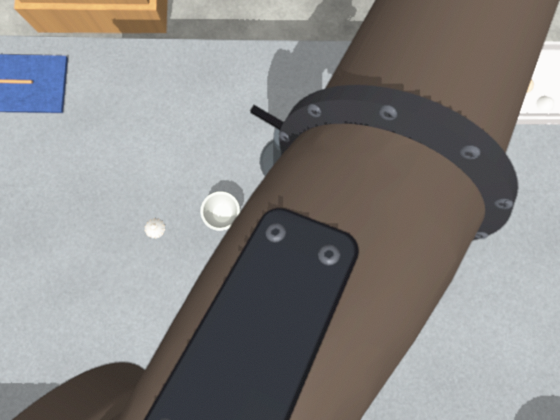

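```bash
python3 - <<'E'
from h import *
s,im,d=grab('wrist'); p,f,W=cam('wrist',s); M=np.array(p['mount'])
for uv in [(200,270),(240,300),(262,262),(268,300),(200,345),(276,250),(288,250),(283,290),(395,300),(300,300),(100,305),(180,355)]:
    r,_=rays('wrist',[uv],s); z=d[uv[1],uv[0]]; q=M[:3,:3]@(r[0]*z)+M[:3,3]; print(uv,im[uv[1],uv[0]],round(float(z),3),q.round(3))
E
```

```text
(200, 270) [37 41 46] 0.089 [ 0.036 -0.022 -0.078]
(240, 300) [49 50 56] 0.078 [ 0.034 -0.01  -0.089]
(262, 262) [43 48 49] 0.094 [ 0.035 -0.006 -0.072]
(268, 300) [48 52 57] 0.078 [ 0.034 -0.004 -0.089]
(200, 345) [44 49 55] 0.083 [ 0.021 -0.02  -0.088]
(276, 250) [147 150 145] 0.16 [ 0.011 -0.003 -0.011]
(288, 250) [115 118 115] 0.16 [ 0.01   0.002 -0.011]
(283, 290) [73 75 79] 0.088 [ 0.031 -0.    -0.079]
(395, 300) [46 48 53] 0.079 [ 0.034  0.025 -0.088]
(300, 300) [44 46 52] 0.078 [ 0.034  0.004 -0.089]
(100, 305) [88 93 96] 0.086 [ 0.028 -0.046 -0.082]
(180, 355) [127 110  69] 0.08 [ 0.021 -0.024 -0.091]
```

```bash
python3 -m pendant '[[[0,0,0.03],[0,0,0],0],[[0,0,0.03],[0,0,0],0],[[0,0,0.03],[0,0,0],0],[[0,0,0.03],[0,0,0],0],[[0,0,0.028],[0,0,0],0],[[0,-0.01,0],[0,0,0],0],[[0,-0.01,0],[0,0,0],0],[[0,0,0],[0,0,0],0]]'
python3 - <<'E'
from h import *
s,im,d=grab('wrist');save('w2.png',im)
E
```

```text
clock: 5.82
position: [0.61, -0.1628, 0.1703]
ee_rot: [2.743, 1.53, 0.003]
force: [-0.1, -0.2, -0.2]
width: 0.008
```

View pics/w2.png

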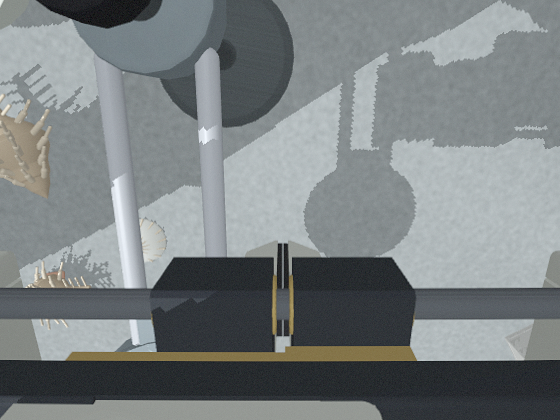

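```bash
python3 -m pendant '[[[-0.0015,-0.004,0],[0,0,2],0],[[-0.0015,-0.004,0],[0,0,2],0],[[-0.0015,-0.004,0],[0,0,2],0],[[-0.0015,-0.004,0],[0,0,2],0]]'
python3 -m pendant '[[[-0.0028,-0.0081,0],[0,0,4],0],[[-0.0028,-0.0081,0],[0,0,4],0],[[-0.0028,-0.0081,0],[0,0,4],0],[[-0.0028,-0.0081,0],[0,0,4],0],[[-0.0028,-0.0081,0],[0,0,4],0],[[-0.0028,-0.0081,0],[0,0,4],0]]'
cat > st.py <<'E'
from h import *
s=arm.observe();C=np.array([.626,-.0412]);Rm=R.from_rotvec(s['ee_rot']).as_matrix();c=Rm.T@np.r_[C-s['position'][:2],0]
v=-(C-s['position'][:2]);print('C in tool',c.round(4),'tool -x angle',np.degrees(np.arctan2(-Rm[1,0],-Rm[0,0]))%360,'TCP',s['position'].round(4),'F',s['force'].round(1),'q',s['joints'].round(2))
E
python3 st.py
```

```text
clock: 6.38
position: [0.5935, -0.1599, 0.1689]
ee_rot: [2.845, 1.33, 0.001]
force: [0.7, -1.6, -0.1]
width: -0.0
clock: 7.12
position: [0.5488, -0.1348, 0.169]
ee_rot: [3.06, 0.706, -0.001]
force: [-0.7, -4.9, 1.3]
width: 0.003
C in tool [ 0.1104 -0.0503 -0.0002] tool -x angle 205.97365589367095 TCP [ 0.5488 -0.1348  0.169 ] F [-0.7 -4.9  1.3] q [-0.45  0.5   0.86  1.84 -0.44  1.01 -0.52]
```

```bash
python3 -m pendant '[[[-0.0028,-0.0081,0],[0,0,4],0],[[-0.0028,-0.0081,0],[0,0,4],0],[[-0.0028,-0.0081,0],[0,0,4],0],[[-0.0028,-0.0081,0],[0,0,4],0],[[-0.0028,-0.0081,0],[0,0,4],0],[[-0.0015,-0.004,0],[0,0,2],0],[[0,0,0],[0,0,0],0]]'
python3 st.py
python3 - <<'E'
from h import *
s,im,d=grab('wrist');save('w3.png',im)
s,im,d=grab('scene');save('s3.png',cv2.resize(im[120:330,140:420],None,fx=2.8,fy=2.8))
E
```

```text
clock: 8.0
position: [0.5215, -0.0954, 0.1687]
ee_rot: [-3.139, -0.117, 0.001]
force: [-1.1, -1.1, -1.3]
width: 0.008
C in tool [ 0.1083 -0.0463 -0.    ] tool -x angle 184.272027029707 TCP [ 0.5215 -0.0954  0.1687] F [-1.1 -1.1 -1.3] q [-0.62  0.48  1.    1.93 -0.48  0.99 -0.9 ]
```

View pics/w3.png

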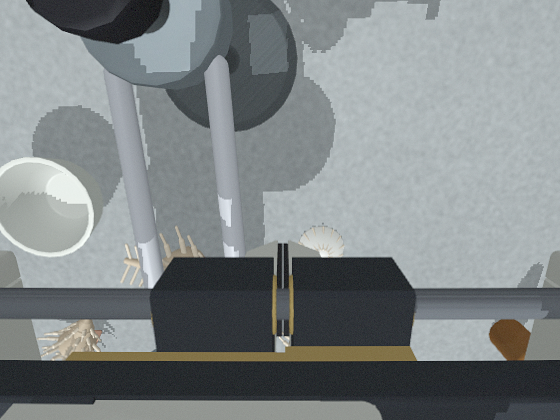

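View pics/s3.png

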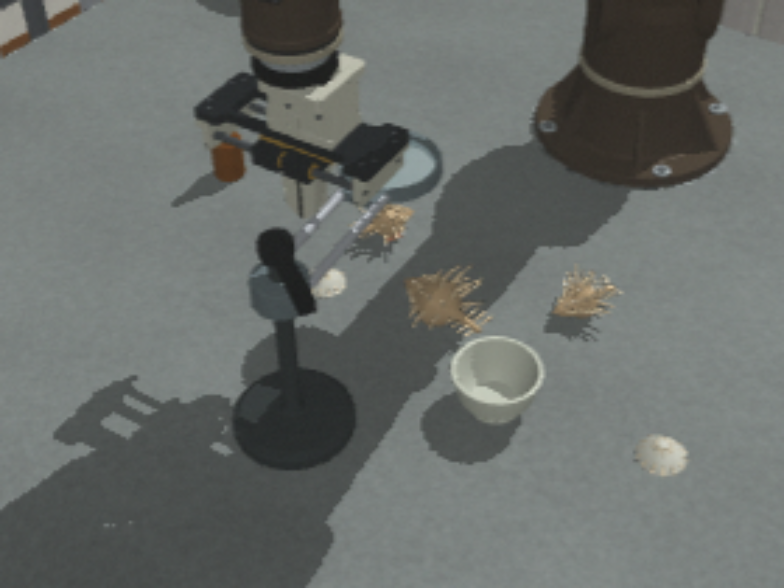

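```bash
cat > ang.py <<'E'
from h import *
import sys
C=np.array([.626,-.0412])
def est(n):
    s,im,d=grab(n); V,U=np.mgrid[0:420,0:560]; uv=np.c_[U.ravel(),V.ravel()]; k=d.ravel()>0
    if n=='wrist': k&=(uv[:,1]<235)
    P=pts(n,uv[k],d,s); P=P[(P[:,2]>.17)&(P[:,2]<.192)]
    v=P[:,:2]-C; r=np.hypot(*v.T); v=v[(r>.04)&(r<.13)]
    best=None
    for a in np.arange(150,240,.25):
        u=np.array([np.cos(np.radians(a)),np.sin(np.radians(a))]); y=v@[-u[1],u[0]]
        sc=np.mean(np.minimum(abs(abs(y)-.020),.008)); 
        if best is None or sc<best[0]: best=(sc,a,np.median(y[(y>.01)&(y<.03)]),np.median(y[(y<-.01)&(y>-.03)]))
    print(n,len(v),best); 
est(sys.argv[1])
E
python3 ang.py wrist; python3 ang.py scene
```

```text
wrist 5974 (np.float64(0.0023477322703771356), np.float64(187.5), np.float64(0.019513059745473762), np.float64(-0.019716256191607336))
scene 251 (np.float64(0.003495573290463955), np.float64(185.5), np.float64(0.020165388079906872), np.float64(-0.02049887367803951))
  return _methods._mean(a, axis=axis, dtype=dtype,
  ret = ret.dtype.type(ret / rcount)
  return _methods._mean(a, axis=axis, dtype=dtype,
  ret = ret.dtype.type(ret / rcount)
```

```bash
python3 -m pendant '[[[-0.0023,-0.0058,0],[0,0,3],0],[[-0.0023,-0.0058,0],[0,0,3],0],[[-0.0023,-0.0058,0],[0,0,3],0],[[-0.0023,-0.0058,0],[0,0,3],0],[[-0.0015,-0.0039,0],[0,0,2],0],[[0,0,0],[0,0,0],0],[[0,0,0],[0,0,0],0]]'
python3 st.py; python3 ang.py wrist; python3 ang.py scene 2>/dev/null
```

```text
clock: 9.07
position: [0.5119, -0.0682, 0.1687]
ee_rot: [-3.13, 0.265, -0.0]
force: [-0.5, 0.2, 0.1]
width: 0.004
C in tool [ 0.108  -0.0458  0.    ] tool -x angle 170.31038803793672 TCP [ 0.5119 -0.0682  0.1687] F [-0.5  0.2  0.1] q [-0.73  0.49  1.09  1.97 -0.52  1.   -1.14]
wrist 5965 (np.float64(0.0023551987929498037), np.float64(173.0), np.float64(0.01974933892641389), np.float64(-0.01948907565519258))
scene 288 (np.float64(0.003282902533726694), np.float64(171.0), np.float64(0.02008875967268712), np.float64(-0.02037311288009434))
```

```bash
python3 -m pendant '[[[-0.001,-0.0025,0],[0,0,1.3],0],[[-0.001,-0.0025,0],[0,0,1.2],0],[[0,0,0],[0,0,0],0],[[0,0,0],[0,0,0],0],[[0,0.005,0],[0,0,0],0],[[0,0.015,0],[0,0,0],0],[[0,0.015,0],[0,0,0],0],[[0,0,0],[0,0,0],0]]'
python3 st.py; python3 ang.py wrist; python3 ang.py scene 2>/dev/null
python3 - <<'E'
from h import *
s,im,d=grab('scene');save('s4.png',cv2.resize(im[120:330,140:420],None,fx=2.8,fy=2.8)); np.savez('/tmp/s4',im=im,d=d)
s,im,d=grab('top');save('t4.png',im)
E
```

```text
clock: 10.18
position: [0.5027, -0.0993, 0.169]
ee_rot: [3.123, -0.34, 0.001]
force: [-0.7, 1.0, 0.0]
width: 0.006
C in tool [ 0.1079 -0.0833  0.    ] tool -x angle 167.56595984754878 TCP [ 0.5027 -0.0993  0.169 ] F [-0.7  1.   0. ] q [-0.68  0.49  1.1   1.97 -0.52  1.   -1.12]
wrist 6464 (np.float64(0.002179714971971425), np.float64(171.5), np.float64(0.019546343847641878), np.float64(-0.01972609612824673))
scene 275 (np.float64(0.00282429898595685), np.float64(168.5), np.float64(0.01946722339150706), np.float64(-0.02031576730805353))
```

View pics/s4.png

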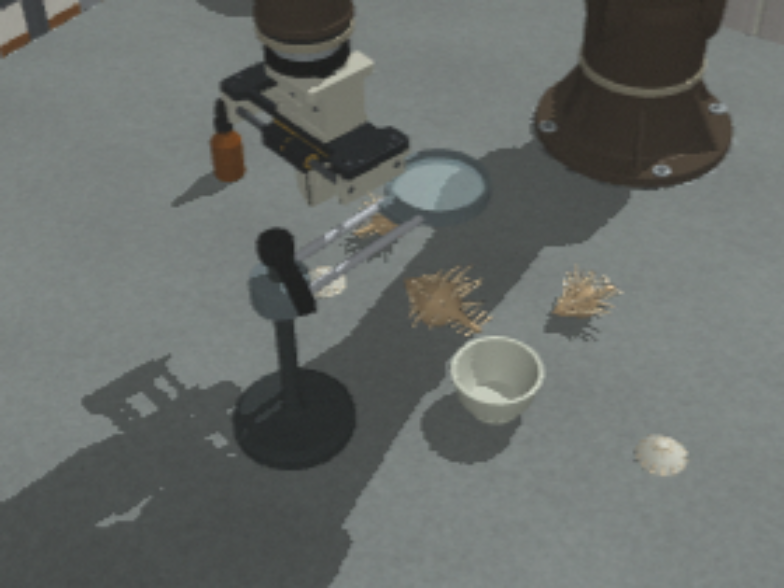

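View pics/t4.png

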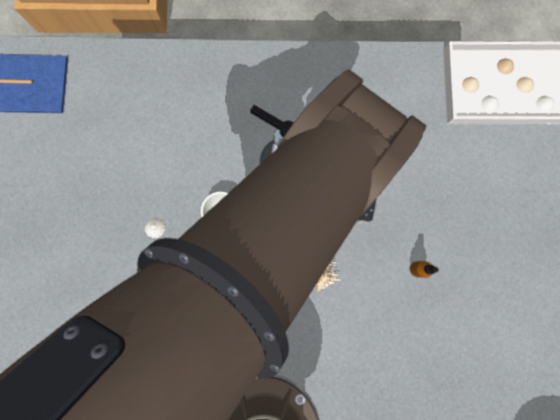

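```bash
python3 -m pendant '[[[0,0,-0.035],[0,0,0],0],[[0,0,-0.035],[0,0,0],0],[[0,0,-0.035],[0,0,0],0],[[0,0,-0.035],[0,0,-10],0],[[0,0,0],[0,0,-10],0],[[0,0,0],[0,0,-10],0],[[0,0,0],[0,0,-10],0],[[0,0,0],[0,0,-10],0],[[0,0,0],[0,0,-10],0],[[0,0,0],[0,0,-10],0]]'
python3 -m pendant '[[[0.03,-0.035,0],[0,0,0],0],[[0.03,-0.035,0],[0,0,0],0],[[0.03,-0.035,0],[0,0,0],0],[[0.03,-0.035,0],[0,0,0],0],[[0.03,-0.035,0],[0,0,0],0],[[0.03,-0.035,0],[0,0,0],0],[[0.03,-0.035,0],[0,0,0],0],[[0.03,-0.035,0],[0,0,0],0],[[0.03,-0.035,0],[0,0,0],0],[[0.03,-0.035,0],[0,0,0],0]]'
python3 -m pendant '[[[0.025,-0.03,0],[0,0,0],0],[[0.025,-0.03,0],[0,0,0],0],[[0.025,-0.03,0],[0,0,0],0],[[0,0,0],[0,0,0],0]]'
python3 st.py
python3 - <<'E'
from h import *
s,im,d=grab('top'); np.savez('/tmp/t5',im=im,d=d);save('t5.png',im);save('t5c.png',cv2.resize(im[90:300,140:440],None,fx=2.6,fy=2.6,interpolation=cv2.INTER_CUBIC))
E
```

```text
clock: 11.62
position: [0.5032, -0.0968, 0.3087]
ee_rot: [-2.746, -1.526, 0.0]
force: [0.5, 0.2, -0.9]
width: 0.004
clock: 12.88
position: [0.3663, 0.3449, 0.3088]
ee_rot: [-2.75, -1.518, -0.0]
force: [1.0, -0.8, -0.2]
width: 0.01
clock: 13.38
position: [0.3285, 0.4579, 0.3078]
ee_rot: [2.746, 1.525, -0.002]
force: [-0.5, 0.4, 0.1]
width: 0.005
C in tool [-2.664e-01  5.163e-01  1.000e-04] tool -x angle 238.08902135119666 TCP [0.3285 0.4579 0.3078] F [-0.5  0.4  0.1] q [-1.46  0.29  0.56  1.63 -0.16  1.26 -1.43]
```

View pics/t5c.png

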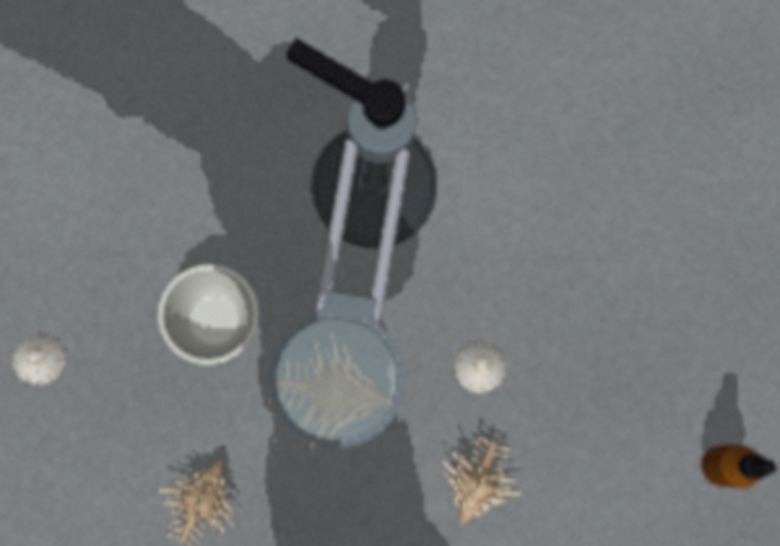

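```bash
python3 - <<'E'
from h import *
z=np.load('/tmp/t5.npz');d=z['d'];V,U=np.mgrid[80:300,140:440];uv=np.c_[U.ravel(),V.ravel()];P=pts('top',uv,d)
l=onz('top',[[270.8,236.9]],.187)[0];print(l)
L=P[(P[:,2]>.176)&(P[:,2]<.195)&(np.hypot(P[:,0]-l[0],P[:,1]-l[1])<.056)]
C=np.array([.626,-.0412]);v=P[(P[:,2]>.176)&(P[:,2]<.195)][:,:2]-C;r=np.hypot(*v.T)
a=np.degrees(np.arctan2(v[:,1],v[:,0]))%360;k=(r>.165)&(r<.235);print('lens dir',np.median(a[k]),(a[k].min()+a[k].max())/2,k.sum())
k=(r>.05)&(r<.13);k2=a[k];print('rods',np.median(k2[k2>172]),np.median(k2[k2<165]))
print(cv2.minEnclosingCircle(L[:,:2].astype(np.float32)),L.mean(0),len(L),'murex .428 -.004')
E
python3 ang.py top 2>/dev/null
```

```text
[ 0.42663364 -0.01259898  0.187     ]
lens dir 170.55812491928464 170.589963926483 1758
rods 183.25915401965733 157.68199992220866
((0.4320415258407593, -0.01014157384634018), 0.052640773355960846) [ 0.43109675 -0.00899999  0.18406111] 2209 murex .428 -.004
top 463 (np.float64(0.0024867793992779243), np.float64(170.5), np.float64(0.01982709573259658), np.float64(-0.02007268010492495))
```

```bash
python3 -m pendant '[[[-0.0206,0.0465,0],[0,0,0],0],[[-0.0206,0.0465,0],[0,0,0],0],[[-0.0206,0.0465,0],[0,0,0],0],[[-0.0206,0.0465,0],[0,0,0],0],[[-0.0206,0.0465,0],[0,0,0],0],[[-0.0206,0.0465,0],[0,0,0],0],[[-0.0206,0.0465,0],[0,0,0],0],[[-0.0206,0.0465,0],[0,0,0],0],[[-0.0206,0.0465,0],[0,0,0],0],[[-0.0206,0.0465,0],[0,0,0],0]]'
python3 -m pendant '[[[0,0,0],[0,0,0],0],[[0,0,0.02],[0,0,0],0],[[0,0,0],[0,0,0],0]]'
python3 st.py
python3 - <<'E'
from h import *
s,im,d=grab('wrist');save('w6.png',im)
s,im,d=grab('scene');save('s6.png',cv2.resize(im[120:330,140:420],None,fx=2.8,fy=2.8))
E
```

```text
clock: 14.72
position: [0.6148, 0.0297, 0.3091]
ee_rot: [-2.752, -1.515, -0.001]
force: [-0.0, 1.0, 0.2]
width: -0.001
clock: 15.1
position: [0.6132, 0.0324, 0.2878]
ee_rot: [-2.75, -1.516, 0.003]
force: [-0.2, 0.5, -0.3]
width: 0.003
C in tool [-0.0554  0.0502 -0.0001] tool -x angle 237.73751786869022 TCP [0.6132 0.0324 0.2878] F [-0.2  0.5 -0.3] q [-0.63  0.43  0.73  1.55 -0.3   1.28 -0.42]
```

View pics/w6.png

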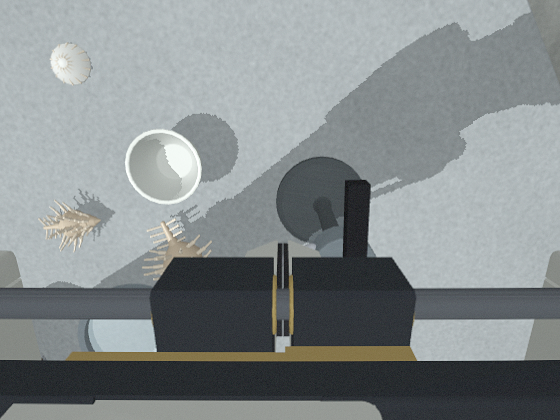

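View pics/s6.png

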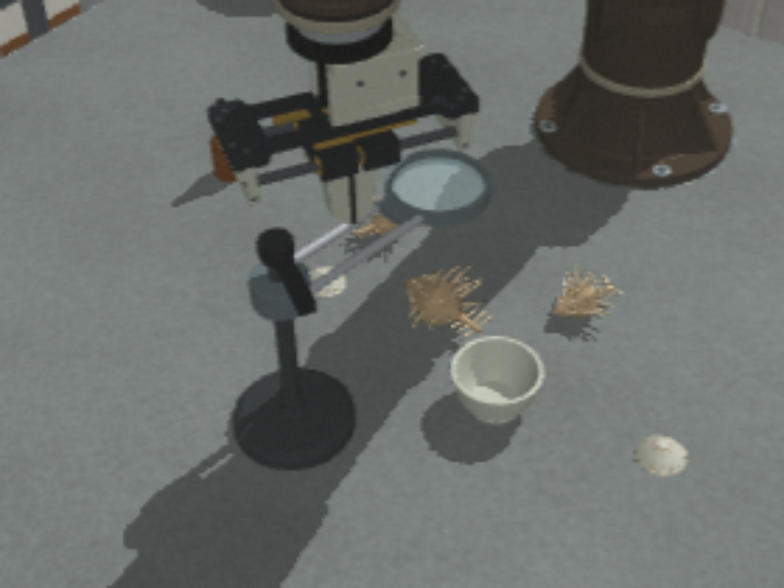

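```bash
python3 -m pendant '[[[0.003,0,0.025],[0,0,0],0],[[0,0,0.025],[0,0,0],0],[[0,0,0.023],[0,0,0],0],[[0,0.01,0],[0,0,0],0],[[0,0.01,0],[0,0,0],0],[[0.001,0.002,0],[0,0,2],0],[[0.001,0.002,0],[0,0,2],0],[[0.002,0.0041,0],[0,0,4],0],[[0.002,0.0041,0],[0,0,4],0],[[0.002,0.0041,0],[0,0,4],0]]'
python3 st.py
```

```text
clock: 16.45
position: [0.6507, 0.0205, 0.216]
ee_rot: [-2.937, -1.114, 0.0]
force: [-0.9, 0.2, 0.3]
width: 0.007
C in tool [-0.0594  0.0298 -0.    ] tool -x angle 221.55295329524793 TCP [0.6507 0.0205 0.216 ] F [-0.9  0.2  0.3] q [-0.59  0.57  0.77  1.56 -0.41  1.18 -0.59]
```

```bash
python3 -m pendant '[[[0.002,0.0041,0],[0,0,4],0],[[0.002,0.0041,0],[0,0,4],0],[[0.002,0.0041,0],[0,0,4],0],[[0.002,0.0041,0],[0,0,4],0],[[0.002,0.0041,0],[0,0,4],0],[[0.002,0.0041,0],[0,0,4],0],[[0.002,0.0041,0],[0,0,4],0],[[0.002,0.0041,0],[0,0,4],0],[[0.002,0.0041,0],[0,0,4],0]]'
python3 st.py
```

```text
clock: 17.58
position: [0.6824, -0.0041, 0.2159]
ee_rot: [-3.137, -0.153, 0.0]
force: [-0.9, 0.2, 1.1]
width: 0.008
C in tool [-0.0598  0.0314 -0.    ] tool -x angle 185.5819857594215 TCP [ 0.6824 -0.0041  0.2159] F [-0.9  0.2  1.1] q [-0.59  0.67  0.92  1.48 -0.54  1.26 -1.09]
```

```bash
python3 - <<'E'
from h import *
s,im,d=grab('wrist');save('w7.png',im)
E
python3 -m pendant '[[[0.002,0.0041,0],[0,0,4],0],[[0.002,0.0041,0],[0,0,4],0],[[0.002,0.0041,0],[0,0,4],0],[[0.001,0.002,0],[0,0,2],0],[[0,0,0],[0,0,0],0]]'
python3 st.py
```

```text
clock: 18.25
position: [0.6897, -0.0189, 0.2158]
ee_rot: [3.133, -0.225, 0.0]
force: [-0.7, 0.5, 0.3]
width: 0.007
C in tool [-0.0598  0.0312 -0.    ] tool -x angle 171.787983598135 TCP [ 0.6897 -0.0189  0.2158] F [-0.7  0.5  0.3] q [-0.59  0.71  0.97  1.46 -0.59  1.29 -1.27]
```

View pics/w7.png

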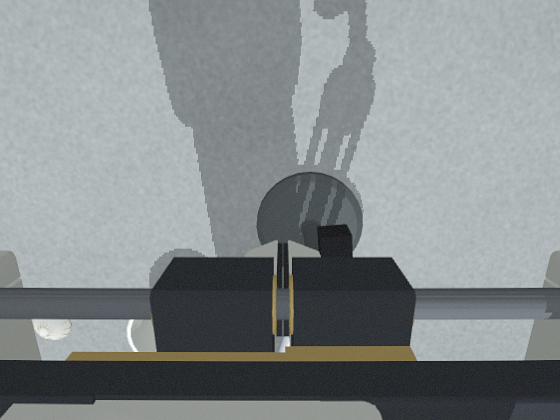

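```bash
python3 -m pendant '[[[0.001,0.002,0],[0,0,2],0],[[0.001,0.002,0],[0,0,2],0],[[0.001,0.002,0],[0,0,2],0],[[0,0,0],[0,0,0],0]]'; python3 -m pendant '[[[0.001,0.002,0],[0,0,2],0],[[0,0,0],[0,0,0],0]]'; python3 -m pendant '[[[0.001,0.002,0],[0,0,2],0],[[0,0,0],[0,0,0],0]]'
python3 st.py
```

```text
clock: 18.75
position: [0.6915, -0.0258, 0.2157]
ee_rot: [3.117, -0.391, 0.0]
force: [0.5, -0.3, 0.2]
width: 0.004
clock: 19.0
position: [0.692, -0.0278, 0.2157]
ee_rot: [3.11, -0.445, 0.0]
force: [-0.2, -0.2, 0.7]
width: 0.005
clock: 19.25
position: [0.6923, -0.0301, 0.2157]
ee_rot: [3.101, -0.5, 0.0]
force: [-0.0, 0.7, -0.0]
width: 0.007
C in tool [-0.0595  0.0314 -0.    ] tool -x angle 161.68759409995258 TCP [ 0.6923 -0.0301  0.2157] F [-0.   0.7 -0. ] q [-0.58  0.73  1.01  1.45 -0.62  1.31 -1.41]
```

```bash
for i in 1 ; do python3 -m pendant '[[[0,0.002,0],[0,0,0],0],[[0,0,0],[0,0,0],0]]'; python3 -m pendant '[[[0,0.002,0],[0,0,0],0],[[0,0,0],[0,0,0],0]]'; python3 -m pendant '[[[0,0.002,0],[0,0,0],0],[[0,0,0],[0,0,0],0]]'; done
python3 st.py;python3 - <<'E'
from h import *
s,im,d=grab('top');save('t8.png',im)
s,im,d=grab('scene');save('s8.png',cv2.resize(im[120:330,140:420],None,fx=2.8,fy=2.8))
E
```

```text
clock: 19.5
position: [0.6921, -0.031, 0.2158]
ee_rot: [-3.101, 0.497, -0.001]
force: [1.3, 3.6, 0.3]
width: 0.003
clock: 19.75
position: [0.692, -0.0313, 0.2158]
ee_rot: [-3.1, 0.494, -0.002]
force: [3.9, 6.8, 0.7]
width: 0.001
clock: 20.0
position: [0.6919, -0.0316, 0.2158]
ee_rot: [-3.098, 0.491, -0.002]
force: [5.7, 11.4, 0.6]
width: 0.003
C in tool [-0.0597  0.0295 -0.0002] tool -x angle 161.99118147836603 TCP [ 0.6919 -0.0316  0.2158] F [ 5.7 11.4  0.6] q [-0.58  0.73  1.01  1.45 -0.63  1.3  -1.4 ]
```

View pics/s8.png

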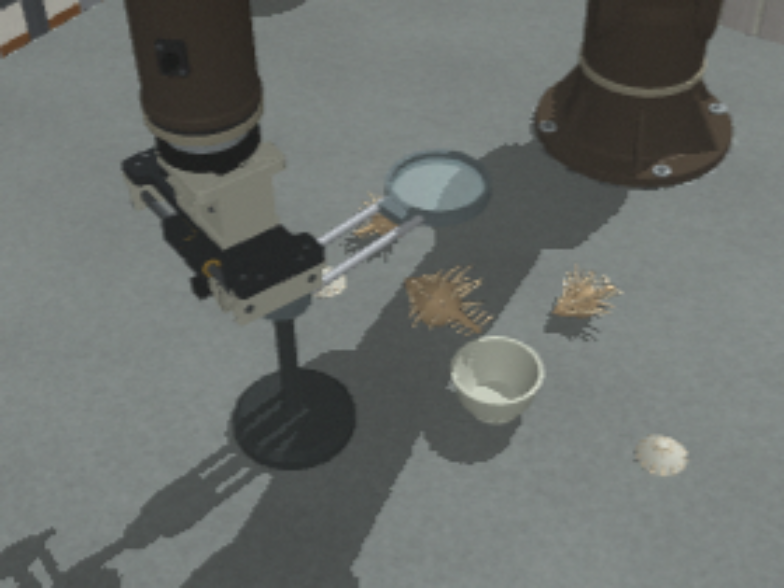

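```bash
python3 -m pendant '[[[0,-0.01,0],[0,0,0],0],[[0,-0.015,0],[0,0,0],0],[[0,-0.015,0],[0,0,0],0],[[0,0,-0.035],[0,0,0],0],[[0,0,-0.035],[0,0,0],0],[[0,0,-0.03],[0,0,0],0],[[0,0,0],[0,0,0],0]]'
python3 -m pendant '[[[-0.04,-0.027,0],[0,0,0],0],[[-0.04,-0.027,0],[0,0,0],0],[[-0.04,-0.027,0],[0,0,0],0],[[-0.04,-0.027,0],[0,0,0],0],[[-0.04,-0.027,0],[0,0,0],0],[[-0.04,-0.027,0],[0,0,0],0],[[-0.04,-0.027,0],[0,0,0],0],[[-0.04,-0.027,0],[0,0,0],0],[[-0.04,-0.027,0],[0,0,0],0],[[-0.04,-0.027,0],[0,0,0],0]]'
python3 -m pendant '[[[-0.04,-0.027,0],[0,0,0],0],[[-0.04,-0.027,0],[0,0,0],0],[[0,0,0],[0,0,0],0]]'
python3 - <<'E'
from h import *
s,im,d=grab('top'); save('t9c.png',cv2.resize(im[90:300,140:440],None,fx=2.6,fy=2.6,interpolation=cv2.INTER_CUBIC))
V,U=np.mgrid[80:300,140:440];uv=np.c_[U.ravel(),V.ravel()];P=pts('top',uv,d)
C=np.array([.626,-.0412]);v=P[:,:2]-C;r=np.hypot(*v.T);a=np.degrees(np.arctan2(v[:,1],v[:,0]))
k=(P[:,2]>.176)&(P[:,2]<.195)&(r>.165)&(r<.235);print('lens',np.median(a[k]%360),P[k].mean(0))
k=(P[:,2]>.225)&(P[:,2]<.25)&(r>.03)&(r<.09);print('lever',np.median(a[k]),k.sum())
for n,cc in [('lim',(.455,-.138)),('lim',(.459,.265)),('mort',(.5,.11)),('drop',(.368,-.37))]:
    q=P[(np.hypot(P[:,0]-cc[0],P[:,1]-cc[1])<.07)&(P[:,2]>.005)&(P[:,2]<.13)];print(n,q.mean(0).round(3))
z=np.load('/tmp/top.npz');P=pts('top',uv,z['d']);v=P[:,:2]-C;r=np.hypot(*v.T);a=np.degrees(np.arctan2(v[:,1],v[:,0]))
k=(P[:,2]>.225)&(P[:,2]<.25)&(r>.03)&(r<.09);print('lever0',np.median(a[k]),k.sum())
E
```

```text
clock: 20.98
position: [0.704, 0.0023, 0.3183]
ee_rot: [3.102, -0.498, 0.006]
force: [-0.2, -0.5, -0.0]
width: 0.006
clock: 22.22
position: [0.4059, 0.3856, 0.315]
ee_rot: [3.101, -0.497, -0.001]
force: [0.9, 0.2, 0.8]
width: 0.003
clock: 22.6
position: [0.3445, 0.4645, 0.314]
ee_rot: [3.102, -0.485, -0.001]
force: [0.6, -0.6, -0.8]
width: 0.004
lens 170.54710262025745 [ 0.42992401 -0.0085985   0.18376474]
lever -13.85465555645758 200
lim [ 0.454 -0.141  0.012]
lim [0.459 0.266 0.012]
mort [0.5   0.109 0.029]
drop [ 0.369 -0.352  0.055]
lever0 58.850396217584155 241
```

View pics/t9c.png

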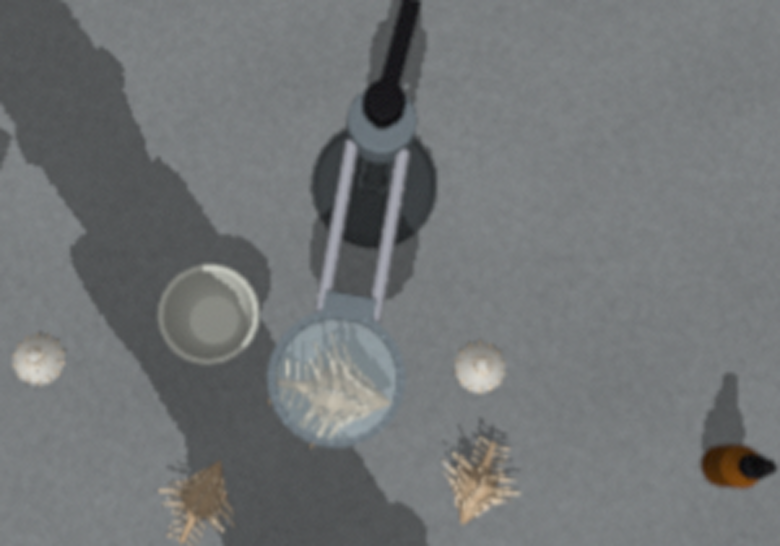

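```bash
python3 -c "
from cell import arm
print(arm.observe()['dq'].round(3)); print(arm.sign_off())"
```

```text
[ 0.04  -0.022  0.042  0.018  0.017 -0.003  0.009]
the job is handed in; nothing more can be done
None
```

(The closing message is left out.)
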